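Lever open the shoe polish kit box with the shoe horn

TASK

Take the shoe horn out of the brush stand, lay it flat on the shelf and let go, then take it again so that its blade is level, push the blade into the slot under the lip of the kit box lid and lever the lid up until it stands more than half way open (50 degrees or more) and stays there. Move the lid only with the horn's blade, never with the gripper, then lay the horn flat on the shelf again, clear of the box and the stand. Leave the brush, the doorstop and the jar where they are.

Things in the scene. Friction and masses are not known exactly. Their poses are not given: they have to be found in the camera images.
- horn: Steel shoe horn, 0.14 kg, same on both faces. x: along it to the blade tip, y: across its width, z: normal to the blade. Origin on the centre line where handle (steel bar, x -100 to 0 mm, 26 wide, 14 thick) meets flat blade (x 0 to 104, 38 wide, 4 thick, round end). Mass centre x = -20. Starts on edge in the stand: y vertical, origin 31 mm up. Lying flat it rests on the handle, origin 7 mm up.
- horn_tip (a point): End of the horn's blade, on its centre line (x = 104 mm in the horn's axes). The blade is 28 mm wide up to x = 35 and 38 mm from there on.
- horn_grip (a point): On the handle's centre line, x = -30 mm in the horn's axes. With the horn in the stand both sides of the handle are free for fingers from x = -80 to 40 mm; the top of the stand's base is 19 mm below the centre line.
- stand: Wooden brush stand, fixed, base 240 x 90 x 12 mm, origin centre of underside, x along its length. The horn stands in it over the origin along the same x: blade in an 8 mm slot between cheeks (x 45 to 75 mm, tops 38 mm above the shelf), handle end in an 18 mm cradle (x -98 to -84, tops 36 mm). Lifting it 35 mm straight up frees it.
- kit_box: Grey plastic box, fixed, origin centre of underside; 130 (x) x 180 (y) x 70 mm high, front faces its -x, lid hinged along the top of its +x side. A full-width ledge sticks out 22 mm in front (to x = -87), top 58 mm above the shelf; the lid's lip sticks out as far, underside 70 mm up: between them is a slot 12 mm high, 22 deep for the level blade; the handle is too thick.
- lid_lip (a point): Middle of the lower front edge of the lid (moves with the lid). Its axes are the lid's: x points from the lip towards the hinge, y along the lip, z out of the lid's upper face. The lid is a plate 152 (x) x 184 (y) x 6 mm.
- lid_hinge (a point): Middle of the lid's hinge line, at the top of the box's +x side, 70 mm above the shelf; 152 mm from the lip. Axes as the box.
- kit_lid (a joint): Opening angle of the lid in rad: 0 shut, grows as the lip rises, at most 1.75. The hinge is stiff: the lid stays where it is left; about 2 N upward at the lip moves it.
- shoe_brush: Bystander: wooden shoe brush with dark bristles, 50 x 160 x 42 mm high, bristles down. Origin under its centre.
- doorstop: Bystander: white plastic wedge doorstop, 40 x 120 x 36 mm high. Origin under its centre.
- polish_jar: Bystander: low polish jar with a black cap, 66 mm across, 50 mm high. Origin under its centre.
Things that resemble listed ones, but are neither listed nor needed, are in the scene too. What is meant by the horn is not purple, and is the smaller of those in its own colour.

How it is judged:
On the way, in this order (a step that is already met when the one before it is completed fails the run):
1. The horn is out of the stand and lies flat on the shelf, let go (height (world z) of horn below 0.015 m and angle between the z axis of horn and the z axis of stand, either way round below 0.15 rad and contact force between horn and the fingers below 0.05 N and linear speed of horn below 0.03 m/s and value of joint kit_lid below 0.1 rad), for 0.1 s.
2. The horn's blade is under the lip and levers the lid up (value of joint kit_lid above 0.25 rad and contact force between horn and kit_lid above 0.2 N and x of horn_tip in the frame of lid_lip above 0.003 m and z of horn_tip in the frame of lid_lip below 0.003 m), for 0.1 s.
At the end, for the whole second after the job is handed in: The lid stands open by more than 0.8 rad (46 degrees) and is still; the horn lies at rest flat on the shelf (within 0.15 rad, its origin lower than 15 mm), touching neither the box nor the stand (value of joint kit_lid above 0.8 rad and velocity of joint kit_lid between -0.05 and 0.05 rad/s and height (world z) of horn below 0.015 m and angle between the z axis of horn and the z axis of stand, either way round below 0.15 rad and linear speed of horn below 0.02 m/s and contact force between horn and kit_box below 0.05 N and contact force between horn and stand below 0.05 N).
It fails at once if the gripper or arm pushes the lid (contact force between any of the fingers, the arm and kit_lid above 1 N).
It fails at once if the brush, the doorstop or the jar is shifted by more than 30 mm (distance of any of shoe_brush, doorstop, polish_jar from where it was at the start of the episode above 0.03 m).
It also fails if it takes over 58 s, if anything falls off the work surface, if the arm or the gripper's body presses on something with over 40 N, if the wrist force passes 120 N, or if a joint passes its speed limit or range.

ROBOT

A 6-joint arm with a two-finger parallel gripper is mounted at the origin on the work surface. World frame = base frame: x ahead of the robot, y to its left, z up, the work surface at z = 0. Lengths are in m, angles in rad, forces in N, time in s.
With the tool pointing down it reaches from about 0.25 to 0.775 m from the base axis. Payload 4 kg.
Tool frame: the origin (TCP) lies at the very end of the fingers, on their centre line; the grasp point (between the pads) lies 19 mm behind it; z points along the fingers, y is the direction in which the jaws open and shut (so a half turn about z gives the same grasp; the last joint's range is limited). The gripper opens to 85 mm and grips with 20 to 120 N. Pads are 22 mm wide; open, the fingers measure 114 mm over their backs; the gripper's body (76 mm by 85 mm) begins 54 mm behind the grasp point. The pads swing forward as they close: fully open they stand 13 mm farther back than shut.
Start: joints at [1.126, 0.087, 1.371, -0, 1.684, -0.103], TCP at [0.184, 0.518, 0.231] pointing down, gripper open.
Joint ranges: [-3.1, 3.1], [-0.76, 2.03], [0.27, 2.55], [-1.08, 4.22], [0.17, 2.65], [-2.57, 2.57]. Speed limits (rad/s): [2.79, 2.79, 3.14, 3.14, 3.14, 3.14].

INTERFACE

Orientations are given as a rotation vector (axis times angle).
In Python, from station import manip gives the robot as it stands.
- The arm moves only by the shell command python3 -m pendant 'ROWS' [FORCE]. ROWS is JSON, a list that holds one entry, the list of rows, each a list of 7 numbers: the shift along the tool's x, y, z in m, then the turn, a rotation vector about the tool's x, y, z in degrees, then the finger opening in m, from 0 to 0.0854. In form: [[[x, y, z, rx, ry, rz, jaw], ...]]. A call has 1 to 8 rows; each row shifts and turns the pose as measured when the row begins, along the tool's axes as they then stand; what a row does not reach is not made up. A row lasts 1/12 s, in which the tool goes at most 41.7 mm and 7.16 degrees, less where a joint would pass 70% of its speed; a pose out of reach is approached as far as the arm can. A call with a gripper value outside its range is refused whole. The fingers move at their own pace and stop on an object; FORCE is the grip in N (left out, the last holds). Time passes only in rows, so rows that do not move let the fingers close. It gives the time, the measured TCP pose, the force and the opening at its end, in the units of the state.
- manip.observe(): the state, without advancing time (a new reading comes with each control period).
- manip.snapshot(name): name is "scene" or "top" or "wrist"; returns the picture (420x560x3 uint8, red, green, blue); there is no depth.
- manip.camera_model(name): a dict with "intrinsics" (3x3 intrinsics, pixels), "rvec" (rotation vector, rad) and "tvec" (3), from world to camera coordinates, as OpenCV has them; the wrist camera has in their place "T_tool_cam" (4x4, takes a point from camera to tool coordinates, whose origin is the TCP and whose axes are the flange's). Camera axes: x right, y down, z forward; pixel columns grow to the right and rows downward; lengths in m; the calibration is good to about 2 mm. A picture is of the moment at which its call begins: read the wrist's pose just before it. camera_model takes no time and is no camera call.
- manip.hand_in(): hands the job in, once; it reports no verdict.
The state is a dict: "t": time; "joint_pos": joint angles; "qvel": joint speeds; "tau": joint torques, N m; "position": TCP position; "eef_rot": TCP orientation; "wrist_force": force on the tool from outside, world axes, zero at the start; "moment": the same for the moment, N m; "opening": finger opening in m.
Only numpy, scipy, OpenCV 4.12 (cv2) and the standard library are available. Lean on these libraries where they do the work, as an engineer would, in place of code of your own. Each camera call takes 0.05 s, during which the arm holds its last target.

## Working session

There is one attempt and no reset: what is moved stays moved. The work goes in short steps, Python scripts to look and compute and a shell command to move; the robot and the scene stay as the last step left them, time stands still between calls to the robot, and variables do not carry over. Pictures are saved under pics/ and viewed, and the job is handed in when it is done.

```bash
ls; mkdir -p pics
python3 - <<'E'
from station import manip
import cv2
print(manip.observe())
for n in ["scene","top"]:
    im=manip.snapshot(n); cv2.imwrite(f"pics/{n}0.png",im[:,:,::-1]); print(n,manip.camera_model(n))
print(manip.camera_model("wrist"))
E
```

```text
pics
{'t': 0.0, 'joint_pos': array([ 1.12590056e+00,  8.79710700e-02,  1.37232142e+00,  2.57812441e-05,
        1.68357287e+00, -1.03085385e-01]), 'qvel': array([-0.00053355, -0.00091064,  0.00074912,  0.00089776, -0.00021742,
       -0.00019687]), 'tau': array([ 1.40647713e-03, -3.51859796e+01, -3.13278115e+01, -5.59497869e-05,
        1.06726686e-02,  1.42032502e-05]), 'position': array([0.18412465, 0.5177235 , 0.23009626]), 'eef_rot': array([-0.53419101, -3.09519213,  0.00342521]), 'wrist_force': array([ 0.51798425, -0.08266147, -0.94544266]), 'moment': array([ 0.02022372, -0.01532501, -0.00763126]), 'opening': 0.08549995366198114}
scene {'intrinsics': array([[445.83324162,   0.        , 281.79560438],
       [  0.        , 445.83324162, 215.70847401],
       [  0.        ,   0.        ,   1.        ]]), 'rvec': array([ 1.64052567,  1.84026177, -0.80466944]), 'tvec': array([ 0.13458457, -0.30540904,  1.57787992])}
top {'intrinsics': array([[473.38727025,   0.        , 284.02037772],
       [  0.        , 473.38727025, 213.79997478],
       [  0.        ,   0.        ,   1.        ]]), 'rvec': array([ 2.19754185, -2.16420637,  0.06302921]), 'tvec': array([-0.07836545,  0.52574067,  1.3773408 ])}
{'intrinsics': array([[358.18922926,   0.        , 281.19986109],
       [  0.        , 358.18922926, 211.49708803],
       [  0.        ,   0.        ,   1.        ]]), 'T_tool_cam': array([[-9.20256259e-04, -9.52166154e-01, -3.05579399e-01,
         7.89636778e-02],
       [ 9.99999163e-01, -1.15411239e-03,  5.84631248e-04,
        -6.61445190e-04],
       [-9.09339056e-04, -3.05578605e-01,  9.52166419e-01,
        -1.42410208e-01],
       [ 0.00000000e+00,  0.00000000e+00,  0.00000000e+00,
         1.00000000e+00]])}
```

View pics/scene0.png

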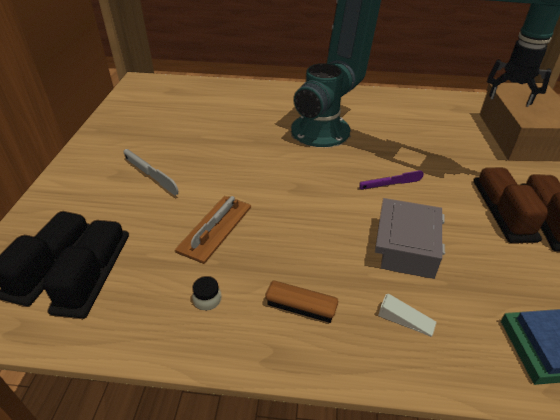

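View pics/top0.png

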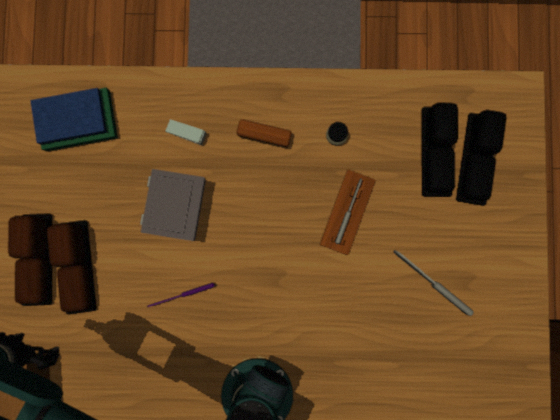

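Candidates for the horn are the steel one in the stand at top (348,212), the bigger steel one lying loose at (433,283), and the purple one at (182,295). By the description it is the one in the stand: not purple, and the smaller steel one. I'll check this in a close crop.

```bash
cat > h.py <<'E'
import numpy as np, cv2
from scipy.spatial.transform import Rotation as R
from station import manip
def ray(cam,u,v):
    m=manip.camera_model(cam); K=m["intrinsics"]
    d=np.linalg.inv(K)@np.array([u,v,1.])
    if cam=="wrist":
        s=manip.observe(); T=np.array(m["T_tool_cam"]); Rt=R.from_rotvec(s["eef_rot"]).as_matrix()
        return s["position"]+Rt@T[:3,3], Rt@T[:3,:3]@d
    Rm=cv2.Rodrigues(np.array(m["rvec"]))[0]
    return -Rm.T@np.array(m["tvec"]).ravel(), Rm.T@d
def pt(cam,u,v,z):
    o,d=ray(cam,u,v); return o+d*(z-o[2])/d[2]
def proj(cam,P):
    m=manip.camera_model(cam); K=m["intrinsics"]
    P=np.asarray(P,float)
    if cam=="wrist":
        s=manip.observe(); T=np.array(m["T_tool_cam"]); Rt=R.from_rotvec(s["eef_rot"]).as_matrix()
        p=Rt.T@(P-s["position"]); c=T[:3,:3].T@(p-T[:3,3])
    else:
        c=cv2.Rodrigues(np.array(m["rvec"]))[0]@P+np.array(m["tvec"]).ravel()
    q=K@c; return q[:2]/q[2]
def snap(cam,name):
    im=np.ascontiguousarray(manip.snapshot(cam)[:,:,::-1]); cv2.imwrite(f"pics/{name}.png",im); return im
E
python3 - <<'E'
import cv2,numpy as np
t=cv2.imread('pics/top0.png'); s=cv2.imread('pics/scene0.png')
a=cv2.resize(t[160:260,300:400],(560,560),interpolation=cv2.INTER_CUBIC)
cv2.imwrite('pics/c1.png',np.clip(a*1.6,0,255))
b=cv2.resize(s[185:270,165:265],(700,595),interpolation=cv2.INTER_CUBIC)
cv2.imwrite('pics/c2.png',b)
c=cv2.resize(t[155:255,125:225],(560,560),interpolation=cv2.INTER_CUBIC)
cv2.imwrite('pics/c3.png',np.clip(c*1.6,0,255))
E
```

```text
[ WARN:0@0.071] global loadsave.cpp:1063 imwrite_ Unsupported depth image for selected encoder is fallbacked to CV_8U.
```

View pics/c1.png

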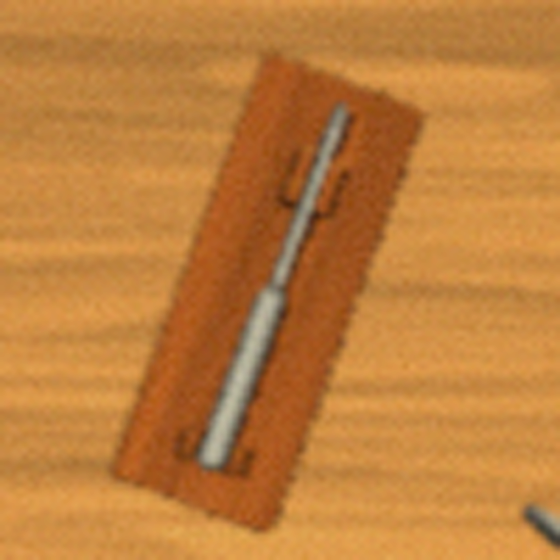

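View pics/c2.png

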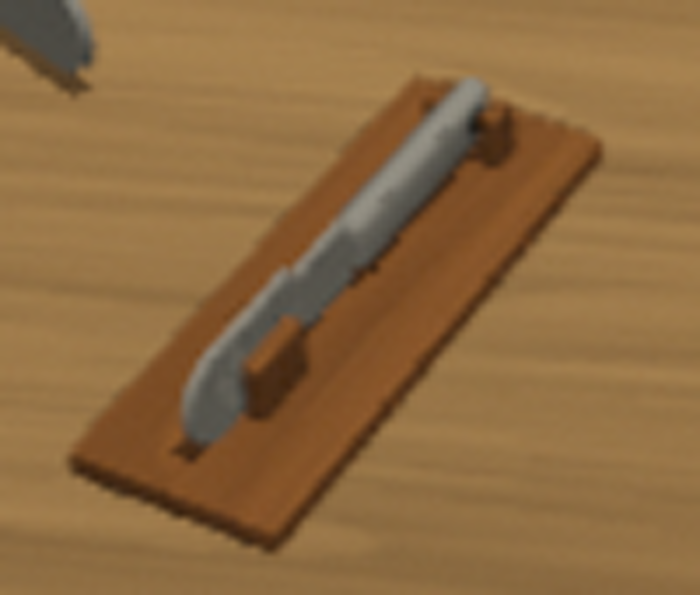

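View pics/c3.png

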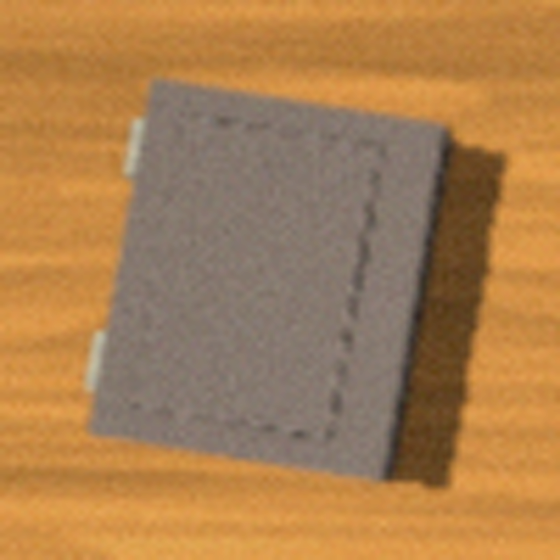

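The crop shows the steel horn on edge in the stand. The thick handle end is at top (338,242) near the robot and the blade end at (361,180). The box's hinges (light tabs) are on the image left (147,~210), so the lip is on the right side, running (205,178)-(194,240).

Run:
```python
from h import *
c=lambda l,ox,oy:[(ox+(a+.5)/5.6-.5,oy+(b+.5)/5.6-.5) for a,b in l]
S=np.array([pt("top",u,v,.012) for u,v in c([(268,55),(425,115),(270,530),(115,475)],300,160)])
print("stand",S.round(4),S.mean(0), [np.linalg.norm(S[i]-S[i-1]).round(4) for i in range(4)])
ax=(S[0]+S[1]-S[2]-S[3])[:2]; print("yaw stand",np.degrees(np.arctan2(ax[1],ax[0])))
H=np.array([pt("top",u,v,z) for (u,v),z in zip(c([(338,105),(275,290),(212,465)],300,160),[.04,.044,.044])]);print("horn tip,mid,end",H.round(4))
a=H[0]-H[2];print(np.degrees(np.arctan2(a[1],a[0])),np.linalg.norm(a))
L=np.array([pt("top",u,v,.076) for u,v in c([(150,80),(447,128),(385,480),(92,432)],125,155)])
print("lid",L.round(4),[np.linalg.norm(L[i]-L[i-1]).round(4) for i in range(4)])
ax=(L[0]+L[3]-L[1]-L[2])[:2];print("yaw box",np.degrees(np.arctan2(ax[1],ax[0])),"lip mid",(L[1]+L[2])/2)
# red-brown mask check of the stand
for n,u,v,z in [("jar",338,132,.05),("brush",264,132,.042),("doorstop",186,131,.03),("bighorn",433,283,.007),("purple",182,295,.007),("bighorn tip",395,252,.01)]: print(n,pt("top",u,v,z).round(3))
print(H.mean(0),"in scene",proj("scene",H[1]))
```

```text
stand [[ 0.6624 -0.2568  0.012 ]
 [ 0.6315 -0.3401  0.012 ]
 [ 0.411  -0.2595  0.012 ]
 [ 0.4385 -0.1779  0.012 ]] [ 0.53586602 -0.25858077  0.012     ] [np.float64(0.2373), np.float64(0.0888), np.float64(0.2347), np.float64(0.0861)]
yaw stand -19.746433050292833
horn tip,mid,end [[ 0.6321 -0.2899  0.04  ]
 [ 0.5349 -0.2573  0.044 ]
 [ 0.4443 -0.2256  0.044 ]]
-18.909332146716324 0.19853851701080816
lid [[0.6456 0.3091 0.076 ]
 [0.6231 0.157  0.076 ]
 [0.4442 0.1834 0.076 ]
 [0.4661 0.3322 0.076 ]] [np.float64(0.181), np.float64(0.1538), np.float64(0.1809), np.float64(0.1504)]
yaw box 81.61524608686989 lip mid [0.53363797 0.17019746 0.076     ]
jar [ 0.766 -0.224  0.05 ]
brush [ 0.765 -0.008  0.042]
doorstop [0.768 0.224 0.03 ]
bighorn [ 0.331 -0.51   0.007]
purple [0.284 0.226 0.007]
bighorn tip [ 0.42  -0.398  0.01 ]
[ 0.53706876 -0.25758725  0.04266667] in scene [213.32339362 215.74325675]
```

```bash
cat >> h.py <<'E'
def delta(p,yaw=None):
    s=manip.observe(); Rt=R.from_rotvec(s["eef_rot"])
    d=Rt.inv().apply(np.array(p)-s["position"])
    print("pos",s["position"].round(4),"t",round(s["t"],2),"tool shift mm",(d*1000).round(1),"rows",np.ceil(np.linalg.norm(d)/.0417))
    if yaw is not None:
        y=np.radians(yaw); M=np.array([[np.cos(y),np.sin(y),0],[np.sin(y),-np.cos(y),0],[0,0,-1.]])
        print("turn deg",np.degrees((Rt.inv()*R.from_matrix(M)).as_rotvec()).round(2))
    print("q",np.degrees(s["joint_pos"]).round(1),"F",s["wrist_force"].round(2),"open",round(s["opening"],4))
E
python3 -c "
from h import *
delta([.512,-.25,.2],-19.4)"
```

```text
pos [0.1841 0.5178 0.2302] t 0.1 tool shift mm [-566.2 -613.4   31.3] rows 21.0
turn deg [-2.0000e-02  1.8000e-01  1.7982e+02]
q [64.5  5.  78.6  0.  96.5 -5.9] F [0.39 0.32 0.39] open 0.0856
```

```bash
python3 -m pendant '[[[-0.027,-0.029,0.001,0,0,0,0.085],[-0.027,-0.029,0.001,0,0,0,0.085],[-0.027,-0.029,0.001,0,0,0,0.085],[-0.027,-0.029,0.001,0,0,0,0.085],[-0.027,-0.029,0.001,0,0,0,0.085],[-0.027,-0.029,0.001,0,0,0,0.085],[-0.027,-0.029,0.001,0,0,0,0.085],[-0.027,-0.029,0.001,0,0,0,0.085]]]' 60; python3 -m pendant '[[[-0.027,-0.029,0.001,0,0,0,0.085],[-0.027,-0.029,0.001,0,0,0,0.085],[-0.027,-0.029,0.001,0,0,0,0.085],[-0.027,-0.029,0.001,0,0,0,0.085],[-0.027,-0.029,0.001,0,0,0,0.085],[-0.027,-0.029,0.001,0,0,0,0.085],[-0.027,-0.029,0.001,0,0,0,0.085],[-0.027,-0.029,0.001,0,0,0,0.085]]]'; python3 -c "
from h import *
delta([.512,-.25,.2],-19.4)"
```

```text
t: 0.77
position: [0.3101, 0.2208, 0.2148]
eef_rot: [-0.507, -3.093, 0.016]
wrist_force: [2.3, 0.3, -0.4]
opening: 0.085
t: 1.43
position: [0.4408, -0.0838, 0.2055]
eef_rot: [-0.507, -3.093, 0.013]
wrist_force: [0.7, 0.2, -0.1]
opening: 0.0849
pos [ 0.4408 -0.0838  0.2055] t 1.43 tool shift mm [-120.6 -134.7    6.1] rows 5.0
turn deg [   0.47   -0.84 -179.21]
q [-17.6  -7.4  93.7  -0.5  94.1 -89. ] F [ 0.72  0.23 -0.09] open 0.0849
```

```bash
python3 -m pendant '[[[-0.024,-0.027,0.001,0,0,0,0.085],[-0.024,-0.027,0.001,0,0,0,0.085],[-0.024,-0.027,0.001,0,0,0,0.085],[-0.024,-0.027,0.001,0,0,0,0.085],[-0.024,-0.027,0.001,0,0,0,0.085],[0,0,0,0,0,7,0.085],[0,0,0,0,0,7,0.085],[0,0,0,0,0,7,0.085]]]'
for i in 1 ; do python3 -m pendant '[[[0,0,0,0,0,7,0.085],[0,0,0,0,0,7,0.085],[0,0,0,0,0,7,0.085],[0,0,0,0,0,7,0.085],[0,0,0,0,0,7,0.085],[0,0,0,0,0,7,0.085],[0,0,0,0,0,7,0.085],[0,0,0,0,0,7,0.085]]]';done
python3 -m pendant '[[[0,0,0,0,0,7,0.085],[0,0,0,0,0,7,0.085],[0,0,0,0,0,7,0.085],[0,0,0,0,0,7,0.085],[0,0,0,0,0,7,0.085],[0,0,0,0,0,7,0.085],[0,0,0,0,0,7,0.085],[0,0,0,0,0,7,0.085]]]'; python3 -c "
from h import *
delta([.512,-.25,.2],-19.4)"
```

```text
t: 2.1
position: [0.5117, -0.2691, 0.1912]
eef_rot: [-1.085, -2.931, 0.014]
wrist_force: [0.3, -0.6, 0.3]
opening: 0.0849
t: 2.77
position: [0.5089, -0.2691, 0.1832]
eef_rot: [-2.35, -2.049, 0.031]
wrist_force: [0.1, -0.2, -0.1]
opening: 0.0851
t: 3.43
position: [0.5063, -0.2674, 0.1766]
eef_rot: [-3.047, -0.672, 0.058]
wrist_force: [0.5, 0.1, 0.6]
opening: 0.085
pos [ 0.5063 -0.2674  0.1766] t 3.43 tool shift mm [ 11.7 -14.  -23.4] rows 1.0
turn deg [-0.81  2.35 44.28]
q [-33.1  10.5  78.6  -0.7  93.2  32. ] F [0.48 0.12 0.61] open 0.085
```

```bash
python3 -m pendant '[[[0,0,0,0,0,7,0.085],[0,0,0,0,0,7,0.085],[0,0,0,0,0,7,0.085],[0,0,0,0,0,7,0.085],[0,0,0,0,0,7,0.085],[0,0,0,0,0,7,0.085],[0,0,0,0,0,2.5,0.085],[0,0,0,0,0,0,0.085]]]'
python3 - <<'E'
from h import *
delta([.512,-.25,.2],-19.4)
snap("wrist","w1")
E
```

```text
t: 4.1
position: [0.5037, -0.2657, 0.1702]
eef_rot: [-3.08, 0.569, 0.083]
wrist_force: [0.7, 0.2, 1.1]
opening: 0.0849
pos [ 0.5037 -0.2657  0.1702] t 4.1 tool shift mm [  0.5 -17.6 -29.9] rows 1.0
turn deg [ 0.01  3.08 -1.53]
q [-33.1  10.8  79.   -0.7  93.2  77.8] F [0.67 0.19 1.06] open 0.0849
```

View pics/w1.png

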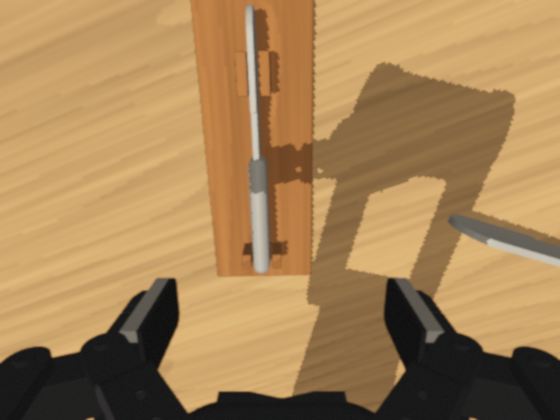

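The wrist view shows the horn in the stand: blade tip at (250,8), handle/blade step at (258,160), handle end at (261,270).

Run:
```python
from h import *
a=pt("wrist",258,160,.044);b=pt("wrist",261,270,.044);t=pt("wrist",250,8,.038)
print(a,b,t,np.linalg.norm(a-b),np.linalg.norm(t-b)); d=t-b; y=np.degrees(np.arctan2(d[1],d[0]));print(y)
u=d[:2]/np.hypot(*d[:2])
g=b[:2]+u*.075; print(g)
delta([g[0],g[1],.1],-19.6)
```

```text
[ 0.53363872 -0.25897229  0.044     ] [ 0.44558341 -0.22573821  0.044     ] [ 0.6291185  -0.29184932  0.038     ] 0.09411823490394731 0.1951712259423696
-19.80951062355326
[ 0.51614525 -0.25115526]
pos [ 0.5037 -0.2656  0.1701] t 4.15 tool shift mm [ 10.3 -18.   69.6] rows 2.0
turn deg [ 0.01  3.1  -1.23]
q [-33.1  10.8  79.1  -0.7  93.2  77.7] F [ 0.03 -0.58  0.69] open 0.0851
```

```bash
python3 -m pendant '[[[0.003,-0.009,0.02,0,1.5,-0.6,0.085],[0.003,-0.009,0.02,0,1.5,-0.6,0.085],[0,0,0.02,0,0,0,0.085],[0,0,0,0,0,0,0.085]]]'
python3 - <<'E'
from h import *
delta([.512,-.2503,.018],-19.6)
E
```

```text
t: 4.48
position: [0.5151, -0.2507, 0.1087]
eef_rot: [3.096, -0.526, 0.005]
wrist_force: [-0.5, -0.2, -0.4]
opening: 0.085
pos [ 0.5151 -0.2507  0.1087] t 4.48 tool shift mm [-3.3  0.6 90.7] rows 3.0
turn deg [ 0.05 -0.19  0.32]
q [-31.6  10.9  86.   -0.   82.9  77.7] F [-0.51 -0.24 -0.35] open 0.085
```

```bash
python3 -m pendant '[[[-0.001,0,0.025,0,0,0,0.085],[-0.001,0,0.025,0,0,0,0.085],[-0.001,0,0.02,0,0,0,0.085],[0,0,0.012,0,0,0,0.085],[0,0,0.005,0,0,0,0.085]]]'
python3 - <<'E'
from h import *
delta([.512,-.2503,.018],-19.6)
E
```

```text
t: 4.9
position: [0.5153, -0.2516, 0.0239]
eef_rot: [3.094, -0.517, 0.015]
wrist_force: [0.5, 0.3, -0.5]
opening: 0.0849
pos [ 0.5153 -0.2516  0.0239] t 4.9 tool shift mm [-3.6 -0.2  5.8] rows 1.0
turn deg [ 0.15 -0.59  0.62]
q [-31.7  15.   91.4  -0.   73.   77.3] F [ 0.46  0.32 -0.5 ] open 0.0849
```

```bash
python3 -m pendant '[[[0,0,0.006,0,-0.4,0,0.085],[0,0,0,0,0,0,0.0],[0,0,0,0,0,0,0.0],[0,0,0,0,0,0,0.0],[0,0,0,0,0,0,0.0],[0,0,0,0,0,0,0.0]]]' 60
python3 - <<'E'
from h import *
delta([.512,-.2503,.018],-19.6)
E
```

```text
t: 5.4
position: [0.5181, -0.2537, 0.0217]
eef_rot: [3.093, -0.516, 0.012]
wrist_force: [-0.1, -0.7, -0.4]
opening: 0.0247
pos [ 0.5181 -0.2537  0.0217] t 5.4 tool shift mm [-6.9 -1.2  3.6] rows 1.0
turn deg [ 0.23 -0.5   0.67]
q [-31.7  15.6  90.9  -0.1  72.9  77.3] F [-0.07 -0.73 -0.4 ] open 0.0247
```

```bash
python3 -m pendant '[[[-0.002,0,0.002,0,0,0,0.0],[-0.001,0,0.001,0,0,0,0.0],[0,0,0,0,0,0,0.0],[0,0,0,0,0,0,0.0],[0,0,0,0,0,0,0.0]]]' 60
python3 - <<'E'
from h import *
delta([.512,-.2503,.018],-19.6)
E
```

```text
t: 5.82
position: [0.5179, -0.2527, 0.0218]
eef_rot: [3.093, -0.516, 0.024]
wrist_force: [1.5, -1.1, 1.1]
opening: 0.0129
pos [ 0.5179 -0.2527  0.0218] t 5.82 tool shift mm [-6.4 -0.4  3.7] rows 1.0
turn deg [ 0.17 -0.93  0.66]
q [-31.7  15.2  91.4   0.   72.4  77.3] F [ 1.51 -1.13  1.05] open 0.0129
```

```bash
python3 -m pendant '[[[0,0,-0.01,0,0,0,0.0],[0,0,-0.01,0,0,0,0.0],[0,0,-0.015,0,0,0,0.0],[0,0,-0.02,0,0,0,0.0],[0,0,-0.025,0,0,0,0.0],[0,0,-0.025,0,0,0,0.0],[0,0,0,0,0,0,0.0]]]' 80
python3 - <<'E'
from h import *
delta([.45,-.07,.12],81.6)
snap("scene","s1")
im=snap("wrist","w2"); cv2.imwrite("pics/s1c.png",cv2.resize(cv2.imread("pics/s1.png")[100:300,100:320],(660,600)))
E
```

```text
t: 6.4
position: [0.512, -0.2512, 0.13]
eef_rot: [3.094, -0.516, 0.004]
wrist_force: [1.8, -0.4, -0.1]
opening: 0.0122
pos [ 0.512  -0.2512  0.13  ] t 6.4 tool shift mm [-117.5 -151.3    9. ] rows 5.0
turn deg [ 3.4000e-01  5.0000e-02 -1.0053e+02]
q [-31.7   9.8  84.8  -0.2  85.2  77.2] F [ 1.79 -0.4  -0.09] open 0.0122
```

View pics/s1c.png

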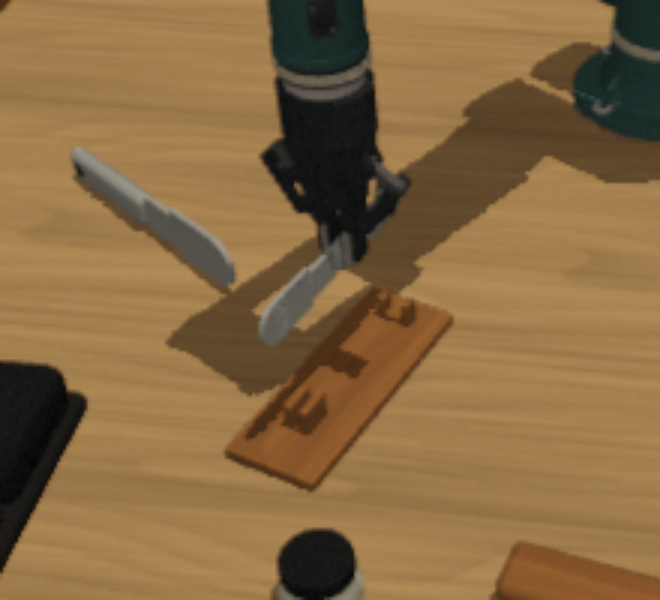

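View pics/w2.png

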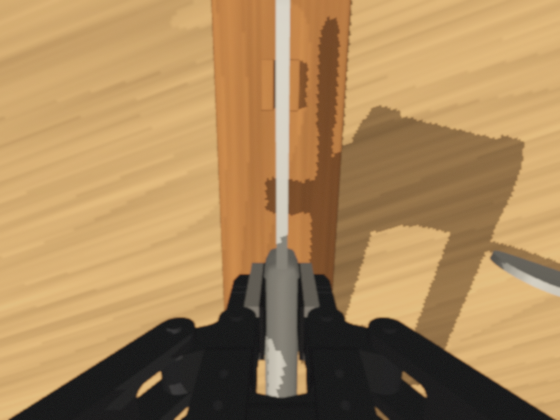

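Both views show the horn held upright on edge above the empty stand. I'll carry it to the free area and turn it.

```bash
python3 -m pendant '[[[-0.02,-0.025,0,0,0,0,0.0],[-0.025,-0.03,0,0,0,0,0.0],[-0.025,-0.03,0,0,0,0,0.0],[-0.02,-0.03,0,0,0,0,0.0],[-0.02,-0.03,0,0,0,0,0.0],[0,0,-0.001,0,0,-7,0.0],[0,0,-0.001,0,0,-7,0],[0,0,-0.001,0,0,-7,0]]]'
python3 -m pendant '[[[0,0,-0.001,0,0,-7,0.0],[0,0,-0.001,0,0,-7,0.0],[0,0,-0.001,0,0,-7,0.0],[0,0,-0.001,0,0,-7,0.0],[0,0,-0.001,0,0,-7,0.0],[0,0,-0.001,0,0,-7,0.0],[0,0,-0.001,0,0,-7,0],[0,0,-0.001,0,0,-7,0]]]'
python3 - <<'E'
from h import *
delta([.45,-.07,.12],81.6)
E
```

```text
t: 7.17
position: [0.4393, -0.0675, 0.1102]
eef_rot: [-3.131, -0.058, 0.054]
wrist_force: [0.2, -0.3, -2.1]
opening: 0.012
t: 7.83
position: [0.4265, -0.0633, 0.1003]
eef_rot: [-2.687, -1.529, 0.079]
wrist_force: [0.2, -0.8, -1.4]
opening: 0.0126
pos [ 0.4265 -0.0633  0.1003] t 7.83 tool shift mm [  5.9  22.2 -21.3] rows 1.0
turn deg [ -4.05   0.39 -22.31]
q [-1.590e+01 -3.600e+00  1.024e+02 -1.000e-01  8.520e+01  1.480e+01] F [ 0.23 -0.83 -1.43] open 0.0126
```

```bash
python3 -m pendant '[[[0.003,0.008,0,-1,0,-6,0.0],[0.003,0.008,0,-1,0,-6,0.0],[0,0.006,0,-1,0,-6,0.0],[0,0,0,-1,0,-4,0.0],[0,0,0.02,0,0,0,0.0],[0,0,0.02,0,0,0,0.0],[0,0,0.015,0,0,0,0]]]'
python3 - <<'E'
from h import *
delta([.45,-.07,.02],81.6)
E
```

```text
t: 8.42
position: [0.4418, -0.0663, 0.0318]
eef_rot: [-2.35, -2.07, 0.023]
wrist_force: [-0.2, -0.2, -2.2]
opening: 0.0123
pos [ 0.4418 -0.0663  0.0318] t 8.42 tool shift mm [-2.6  8.8 11.6] rows 1.0
turn deg [-0.98  0.27  1.13]
q [-15.5   0.2 107.1  -0.4  73.6  -8.1] F [-0.16 -0.25 -2.22] open 0.0123
```

```bash
python3 -m pendant '[[[0,0,0.008,-0.5,0,0,0.0],[0,0,0.005,0,0,0,0.0],[0,0,0.003,0,0,0,0.0],[0,0,0.002,0,0,0,0]]]'
python3 - <<'E'
from h import *
delta([.45,-.07,.0098],81.6)
E
```

```text
t: 8.75
position: [0.436, -0.066, 0.0073]
eef_rot: [-2.348, -2.067, 0.027]
wrist_force: [-6.0, -0.7, 19.4]
opening: 0.0124
pos [ 0.436  -0.066   0.0073] t 8.75 tool shift mm [-2.3 14.3 -2.8] rows 1.0
turn deg [-1.24  0.26  1.13]
q [-15.7   1.5 109.   -0.4  70.7  -8.2] F [-5.97 -0.69 19.45] open 0.0124
```

```bash
python3 -m pendant '[[[0,0,-0.002,0,0,0,0.085],[0,0,-0.001,0,0,0,0.085],[0,0,-0.001,0,0,0,0.085],[0,0,-0.002,0,0,0,0.085],[0,0,-0.002,0,0,0,0.085],[0,0,-0.002,0,0,0,0.085]]]'
python3 - <<'E'
from h import *
delta([.45,-.07,.02],81.6)
snap("wrist","w3");snap("scene","s2");cv2.imwrite("pics/s2c.png",cv2.resize(cv2.imread("pics/s2.png")[100:280,220:420],(667,600)))
E
```

```text
t: 9.25
position: [0.4359, -0.0661, 0.0175]
eef_rot: [-2.347, -2.066, 0.029]
wrist_force: [-0.2, 0.2, -0.3]
opening: 0.0829
pos [ 0.4359 -0.0661  0.0175] t 9.25 tool shift mm [-2.1 14.4 -2.8] rows 1.0
turn deg [-1.33  0.26  1.12]
q [-15.7   0.7 108.4  -0.5  72.1  -8.2] F [-0.15  0.18 -0.27] open 0.0829
```

View pics/w3.png

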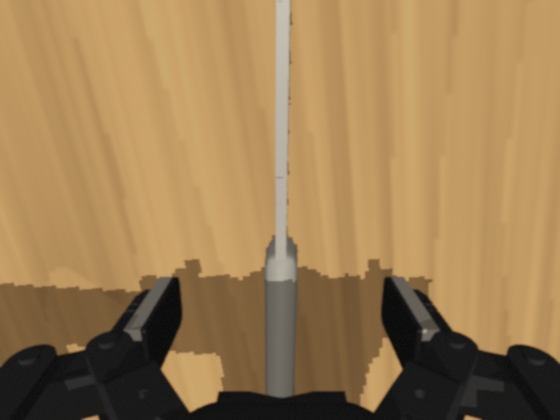

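View pics/s2c.png

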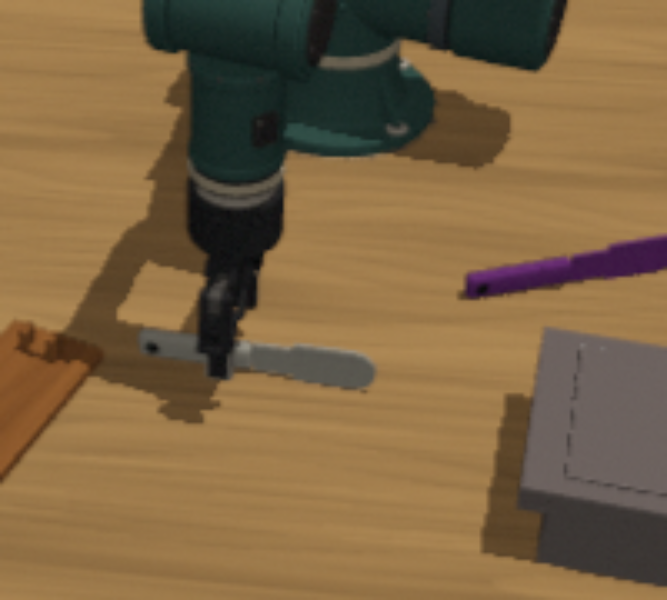

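The horn stands on edge between the open fingers. Next I'll tip it over with one finger: lower a little and push along tool +y.

```bash
python3 -m pendant '[[[0,0,0.008,0,0,0,0.085],[0,0.012,0,0,0,0,0.085],[0,0.012,0,0,0,0,0.085],[0,0.008,0,0,0,0,0.085],[0,0.006,0,0,0,0,0.085],[0,0.006,0,0,0,0,0.085],[0,0.006,0,0,0,0,0.085],[0,0.004,0,0,0,0,0.085]]]'
python3 - <<'E'
from h import *
delta([.45,-.07,.02],81.6)
snap("wrist","w4")
E
```

```text
t: 10.02
position: [0.4895, -0.0726, 0.0044]
eef_rot: [-2.344, -2.064, 0.033]
wrist_force: [-0.8, -0.8, 0.0]
opening: 0.0854
pos [ 0.4895 -0.0726  0.0044] t 10.02 tool shift mm [ -2.5 -39.9 -14.5] rows 2.0
turn deg [-1.58  0.24  1.12]
q [-14.7   8.5 101.7  -0.5  71.3  -7.3] F [-0.8  -0.76  0.04] open 0.0854
```

View pics/w4.png

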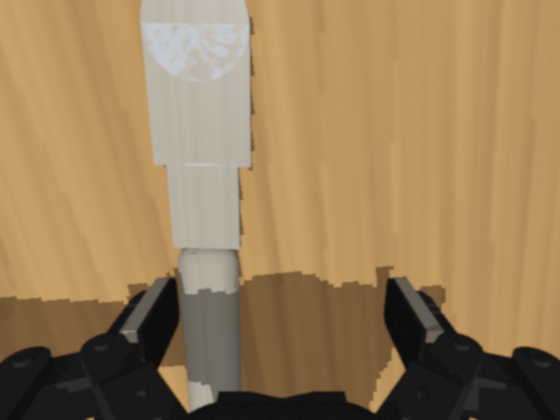

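The horn lies flat, with the handle about 30 mm to the tool's -y (px 210 against 281). I'll rise, centre over it and look.

```bash
python3 -m pendant '[[[0,-0.008,0,0,0,0,0.085],[0,-0.008,-0.005,0,0,0,0.085],[0,-0.008,-0.03,0,0,0,0.085],[0,0,-0.04,-1.5,0,1,0.085],[0,0,-0.04,0,0,0,0.085],[0,0,0,0,0,0,0.085]]]'
python3 - <<'E'
from h import *
delta([.45,-.07,.02],81.6)
snap("wrist","w5");snap("top","t5")
E
```

```text
t: 10.57
position: [0.46, -0.0678, 0.1211]
eef_rot: [-2.371, -2.049, 0.017]
wrist_force: [1.8, -0.7, 1.6]
opening: 0.0851
pos [ 0.46   -0.0678  0.1211] t 10.57 tool shift mm [ -3.3  -8.3 101.3] rows 3.0
turn deg [-0.73  0.17  0.08]
q [-15.2  -2.5  98.9  -0.3  84.4  -6.9] F [ 1.83 -0.73  1.59] open 0.0851
```

View pics/w5.png

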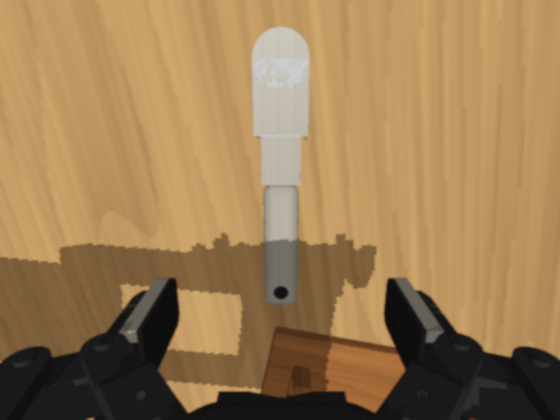

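Horn flat at: tip (281,27), handle/blade step (281,185), handle end (281,302).

Run:
```python
from h import *
a=pt("wrist",281,185,.0135);b=pt("wrist",280.5,302,.014);t=pt("wrist",281,27,.009)
print(a,b,t,np.linalg.norm(a-b),np.linalg.norm(t-a)); d=t-b; y=np.degrees(np.arctan2(d[1],d[0]));print(y)
u=d[:2]/np.hypot(*d[:2]); g=a[:2]-u*.03; print(g)
delta([g[0],g[1],.02],y)
# compare with static top view
for P in (a,b,t): print(proj("top",P))
```

```text
[ 0.45639061 -0.04769608  0.0135    ] [ 0.44244029 -0.13986722  0.014     ] [0.47087376 0.05143674 0.009     ] 0.09322220764107789 0.10028622934744168
81.54603033019123
[ 0.45198016 -0.07737011]
pos [ 0.4569 -0.067   0.115 ] t 10.67 tool shift mm [-10.8  -1.1  95.1] rows 3.0
turn deg [-1.31  0.1   0.14]
q [-15.2  -2.3  99.4  -0.3  84.2  -6.9] F [ 0.97  0.24 -0.53] open 0.085
[275.98348935 237.64936359]
[307.22844917 242.87921103]
[242.63263061 232.26249837]
```

Run:
```python
from h import *
s=cv2.imread("pics/t5.png"); c=cv2.resize(s[190:280,210:330],(720,540),interpolation=cv2.INTER_CUBIC); cv2.imwrite("pics/t5c.png",cv2.convertScaleAbs(c,alpha=1.6))
snap("wrist","w6"); delta([.45,-.07,.02],81.6)
im=cv2.imread("pics/w6.png");
```

```text
pos [ 0.4559 -0.0667  0.113 ] t 10.72 tool shift mm [-4.  -2.9 93.1] rows 3.0
turn deg [-1.53  0.08  0.09]
q [-15.2  -2.2  99.5  -0.3  84.2  -6.9] F [-0.86  0.71 -0.11] open 0.085
```

View pics/t5c.png

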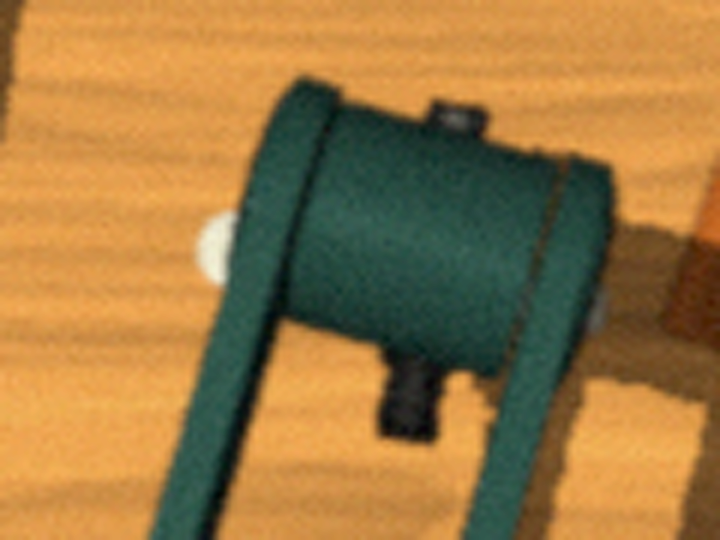

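View pics/w6.png

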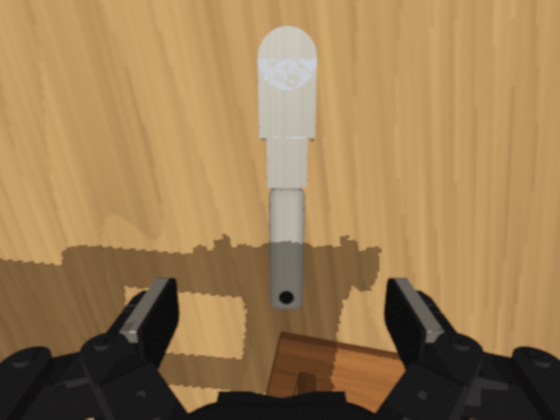

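Run:
```python
from h import *
a=pt("wrist",287,188,.0135);b=pt("wrist",286.5,308,.014);t=pt("wrist",287,26,.009)
print(a,b,t,np.linalg.norm(a-b),np.linalg.norm(t-a)); d=t-b; y=np.degrees(np.arctan2(d[1],d[0]));print(y)
m=(t+b)/2; u=d[:2]/np.hypot(*d[:2]); g=m[:2]-u*.032; print(g)
delta([g[0],g[1],.02],y)
```

```text
[ 0.45900773 -0.04952177  0.0135    ] [ 0.44520115 -0.14407186  0.014     ] [0.47329196 0.05150283 0.009     ] 0.09555413350289997 0.10212863938897428
81.82638534980786
[ 0.45469702 -0.07795945]
pos [ 0.4559 -0.0667  0.113 ] t 10.72 tool shift mm [-11.2   2.9  92.9] rows 3.0
turn deg [-1.53  0.07 -0.14]
q [-15.2  -2.2  99.5  -0.3  84.2  -6.9] F [-0.86  0.71 -0.11] open 0.085
```

```bash
python3 -m pendant '[[[-0.004,0.001,0.025,-1,0,0,0.085],[-0.004,0.001,0.025,-0.7,0,0,0.085],[-0.003,0.001,0.02,0,0,0,0.085],[0,0,0.01,0,0,0,0.085]]]'
python3 - <<'E'
from h import *
delta([.4547,-.078,.004],81.8)
E
```

```text
t: 11.05
position: [0.4537, -0.0775, 0.0281]
eef_rot: [2.374, 2.054, 0.002]
wrist_force: [-0.1, 0.9, 0.8]
opening: 0.0847
pos [ 0.4537 -0.0775  0.0281] t 11.05 tool shift mm [-0.4  1.  24.1] rows 1.0
turn deg [ 0.16  0.06 -0.06]
q [-16.7   1.4 106.4  -0.   72.   -8.5] F [-0.08  0.86  0.76] open 0.0847
```

```bash
python3 -m pendant '[[[0,0.001,0.012,0,0,0,0.085],[0,0,0.008,0,0,0,0.05],[0,0,0,0,0,0,0.04],[0,0,0,0,0,0,0.035]]]' 40
python3 - <<'E'
from h import *
delta([.4547,-.078,.004],81.8)
E
```

```text
t: 11.38
position: [0.4458, -0.0753, -0.0029]
eef_rot: [-2.366, -2.046, 0.015]
wrist_force: [10.4, 0.1, 11.1]
opening: 0.051
pos [ 0.4458 -0.0753 -0.0029] t 11.38 tool shift mm [-1.4  9.1 -7. ] rows 1.0
turn deg [-0.95 -0.12 -0.1 ]
q [-16.8   3.5 108.3  -0.   69.2  -8.4] F [10.36  0.1  11.08] open 0.051
```

```bash
python3 -m pendant '[[[0,0.004,-0.006,-0.5,0,0,0.06],[0,0.003,-0.002,-0.5,0,0,0.06],[0,0.002,0,0,0,0,0.05]]]' 40
python3 - <<'E'
from h import *
delta([.4547,-.078,.004],81.8)
snap("wrist","w7")
E
```

```text
t: 11.63
position: [0.4557, -0.0767, 0.0065]
eef_rot: [2.375, 2.054, 0.006]
wrist_force: [0.1, 0.1, -0.2]
opening: 0.0509
pos [ 0.4557 -0.0767  0.0065] t 11.63 tool shift mm [-1.4 -0.8  2.5] rows 1.0
turn deg [ 0.18 -0.11 -0.09]
q [-1.670e+01  3.200e+00  1.074e+02  1.000e-01  6.930e+01 -8.400e+00] F [ 0.13  0.06 -0.25] open 0.0509
```

View pics/w7.png

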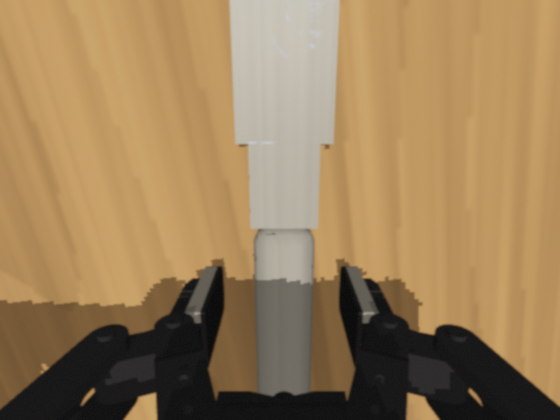

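```bash
python3 -m pendant '[[[0,0,0.001,0,0,0,0],[0,0.001,0.001,0,0,0,0],[0,0.001,0.001,0,0,0,0],[0,0,0,0,0,0,0],[0,0,0,0,0,0,0],[0,0,0,0,0,0,0]]]' 40
python3 - <<'E'
from h import *
delta([.4547,-.078,.004],81.8)
E
```

```text
t: 12.18
position: [0.4584, -0.0773, 0.006]
eef_rot: [2.375, 2.054, 0.005]
wrist_force: [0.2, 0.1, 1.1]
opening: 0.0247
pos [ 0.4584 -0.0773  0.006 ] t 12.18 tool shift mm [-1.2 -3.5  2. ] rows 1.0
turn deg [ 0.19 -0.07 -0.07]
q [-1.66e+01  3.50e+00  1.07e+02  1.00e-01  6.93e+01 -8.40e+00] F [0.2  0.08 1.06] open 0.0247
```

```bash
python3 -m pendant '[[[0,0,0,0,0,0,0.036],[0,0,0.002,0,0,0,0.036],[0,0,0.003,0,0,0,0.034],[0,0,0.002,0,0,0,0.034]]]' 40
python3 - <<'E'
from h import *
delta([.4547,-.078,.002],81.8)
E
```

```text
t: 12.52
position: [0.4589, -0.0774, -0.0008]
eef_rot: [2.374, 2.054, 0.006]
wrist_force: [-5.2, 0.7, 18.0]
opening: 0.034
pos [ 0.4589 -0.0774 -0.0008] t 12.52 tool shift mm [-1.2 -4.1 -2.8] rows 1.0
turn deg [ 0.25 -0.07 -0.07]
q [-1.660e+01  4.100e+00  1.073e+02  1.000e-01  6.830e+01 -8.400e+00] F [-5.17  0.74 17.97] open 0.034
```

```bash
python3 -m pendant '[[[0,0,-0.003,0,0,0,0.034],[0,0,0,0,0,0,0],[0,0,0,0,0,0,0],[0,0,0,0,0,0,0],[0,0,0,0,0,0,0]]]' 40
python3 - <<'E'
from h import *
delta([.4547,-.078,.002],81.8)
E
```

```text
t: 12.93
position: [0.4592, -0.0774, 0.0024]
eef_rot: [2.374, 2.054, 0.006]
wrist_force: [0.1, 0.0, 2.1]
opening: 0.025
pos [ 0.4592 -0.0774  0.0024] t 12.93 tool shift mm [-1.2 -4.4  0.4] rows 1.0
turn deg [ 0.26 -0.06 -0.07]
q [-1.660e+01  3.900e+00  1.072e+02  1.000e-01  6.870e+01 -8.400e+00] F [0.08 0.03 2.07] open 0.025
```

```bash
python3 -m pendant '[[[0,0,-0.002,0,0,0,0],[0,0,-0.015,0,0,0,0],[0,0,-0.02,0,0,0,0],[0,0,-0.02,0,0,0,0],[0,0,-0.01,0,0,0,0],[0,0,0,0,0,0,0]]]' 110
python3 - <<'E'
from h import *
delta([.5104,.0,.06],81.6)
snap("wrist","w8");snap("scene","s8");cv2.imwrite("pics/s8c.png",cv2.resize(cv2.imread("pics/s8.png")[100:280,220:460],(800,600),interpolation=cv2.INTER_CUBIC))
E
```

```text
t: 13.43
position: [0.4547, -0.0763, 0.0664]
eef_rot: [-2.37, -2.051, 0.004]
wrist_force: [0.6, -0.5, -1.8]
opening: 0.0228
pos [ 0.4547 -0.0763  0.0664] t 13.43 tool shift mm [83.5 44.2  6.3] rows 3.0
turn deg [-0.4  -0.15  0.13]
q [-1.660e+01 -6.000e-01  1.036e+02  1.000e-01  7.740e+01 -8.400e+00] F [ 0.61 -0.48 -1.79] open 0.0228
```

View pics/w8.png

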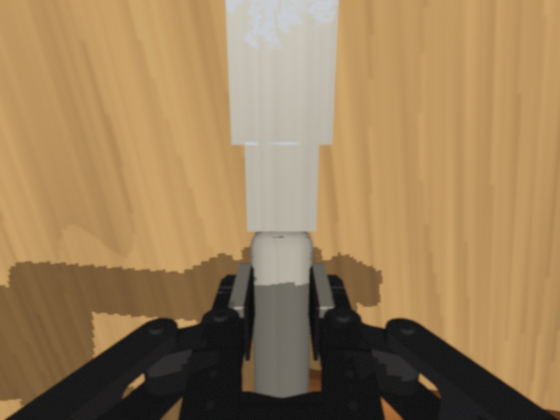

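View pics/s8c.png

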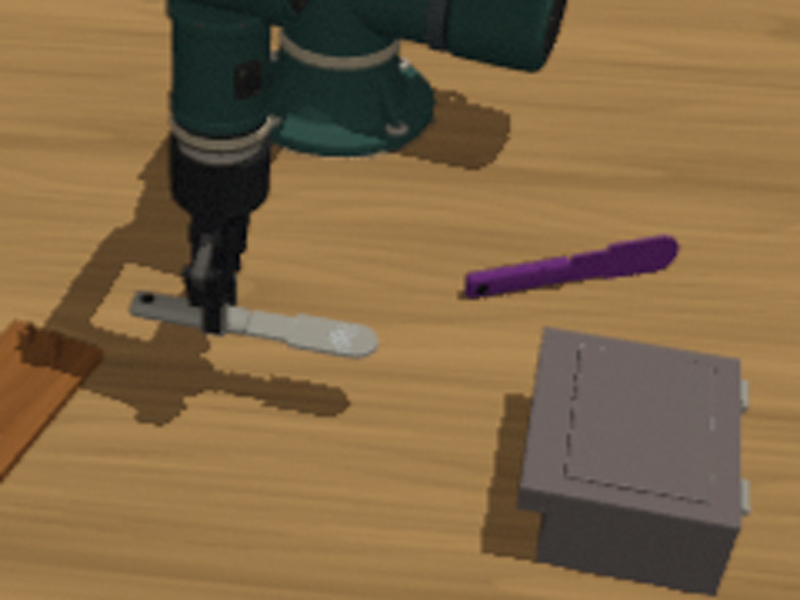

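Run:
```python
from h import *
m=manip.camera_model("wrist");K=m["intrinsics"];T=np.array(m["T_tool_cam"])
for u,v,z,hx in [(282,144,-.0066,.035),(282,231,-.0066,0)]:
    d=T[:3,:3]@np.linalg.inv(K)@[u,v,1]; o=T[:3,3]; p=o+d*(z-o[2])/d[2]; print(p, "grip x",hx-p[0])
P=np.array([.5336,.1702]);
for y in (81.6,):
    c=np.array([np.cos(np.radians(y)),np.sin(np.radians(y))]); print(P-c*.165)
```

```text
[ 0.06105377 -0.00032443 -0.0066    ] grip x -0.026053766498085454
[ 0.02613224 -0.00033248 -0.0066    ] grip x -0.026132236231915656
[0.5094963  0.00697007]
```

```bash
python3 -m pendant '[[[0.02,0.01,0,0,0,0,0],[0.022,0.011,0,0,0,0,0],[0.022,0.011,0,0,0,0,0],[0.015,0.01,0,0,0,0,0],[0,0,0,0,0,0,0]]]' 110
python3 - <<'E'
from h import *
delta([.5095,.007,.0594],81.6)
snap("wrist","w9");snap("scene","s9");cv2.imwrite("pics/s9c.png",cv2.resize(cv2.imread("pics/s9.png")[130:280,260:460],(800,600),interpolation=cv2.INTER_CUBIC))
E
```

```text
t: 13.95
position: [0.5031, -0.0016, 0.0555]
eef_rot: [-2.366, -2.037, 0.021]
wrist_force: [0.3, -0.7, -1.2]
opening: 0.0227
pos [ 0.5031 -0.0016  0.0555] t 13.95 tool shift mm [ 9.5  4.9 -4. ] rows 1.0
turn deg [-1.34 -0.16 -0.14]
q [-6.8  6.  98.   0.2 77.3  1.7] F [ 0.27 -0.69 -1.19] open 0.0227
```

View pics/w9.png

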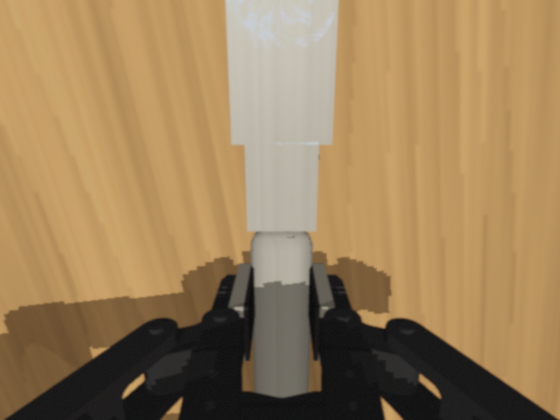

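View pics/s9c.png

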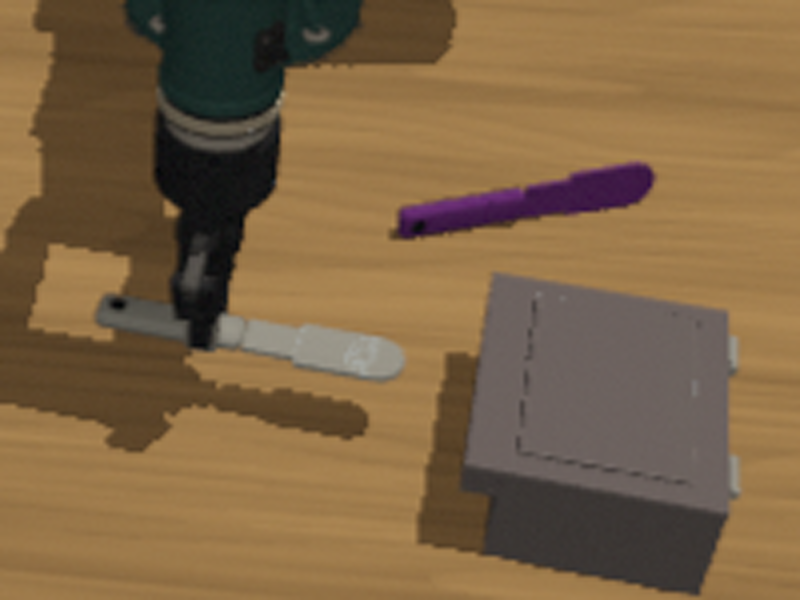

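Run:
```python
from h import *
p=np.array([.5031,-.0016]);c=np.array([np.cos(np.radians(81.6)),np.sin(np.radians(81.6))])
t=p+c*.13
for z in (.055,.0601,.065): print(z,proj("scene",[*t,z]))
print("seen",260+404/4,130+358/4)
print("lid front corners pred",proj("scene",[.6231,.157,.076]),"seen",260+470/4,130+463/4, proj("scene",[.4442,.1834,.076]),"seen",260+492/4,130+272/4)
```

```text
0.055 [360.56565451 221.18582003]
0.0601 [360.81464466 219.7363059 ]
0.065 [361.05528568 218.33539683]
seen 361.0 219.5
lid front corners pred [375.18288324 244.68470935] seen 377.5 245.75 [382.38528656 197.25704085] seen 383.0 198.0
```

The tip appears at (361,219.5), where I predicted it for z=0.060, so the blade height estimate holds. I'll level the tool, raise it 4 mm and move up to the lip.

```bash
python3 -m pendant '[[[0.006,0.002,-0.003,-0.7,0,0,0],[0.004,0.002,-0.002,-0.6,0,0,0],[0.003,0.002,-0.001,0,0,0,0]]]'
python3 - <<'E'
from h import *
delta([.5095,.007,.0594],81.6)
E
```

```text
t: 14.3
position: [0.5064, 0.0073, 0.0587]
eef_rot: [-2.381, -2.042, 0.009]
wrist_force: [-0.2, -0.3, -2.3]
opening: 0.0227
pos [0.5064 0.0073 0.0587] t 14.3 tool shift mm [ 0.1  3.1 -0.7] rows 1.0
turn deg [-0.44  0.05 -0.36]
q [-5.6  5.6 98.1 -0.  76.8  3.2] F [-0.25 -0.28 -2.34] open 0.0227
```

```bash
python3 -m pendant '[[[0.01,0.001,-0.001,-0.2,0,0,0],[0.01,0.001,-0.001,-0.2,0,0,0],[0.005,0,-0.001,0,0,0,0]]]'
python3 - <<'E'
from h import *
delta([.5095,.007,.0594],81.6)
snap("scene","s10");cv2.imwrite("pics/s10c.png",cv2.resize(cv2.imread("pics/s10.png")[150:270,300:460],(800,600),interpolation=cv2.INTER_CUBIC))
E
```

```text
t: 14.55
position: [0.5125, 0.0324, 0.0625]
eef_rot: [2.387, 2.04, 0.001]
wrist_force: [0.1, 1.1, -2.3]
opening: 0.0226
pos [0.5125 0.0324 0.0625] t 14.55 tool shift mm [-25.6   1.    3.1] rows 1.0
turn deg [ 0.07  0.03 -0.56]
q [-2.7  5.9 97.2 -0.  76.8  6.3] F [ 0.09  1.06 -2.34] open 0.0226
```

View pics/s10c.png

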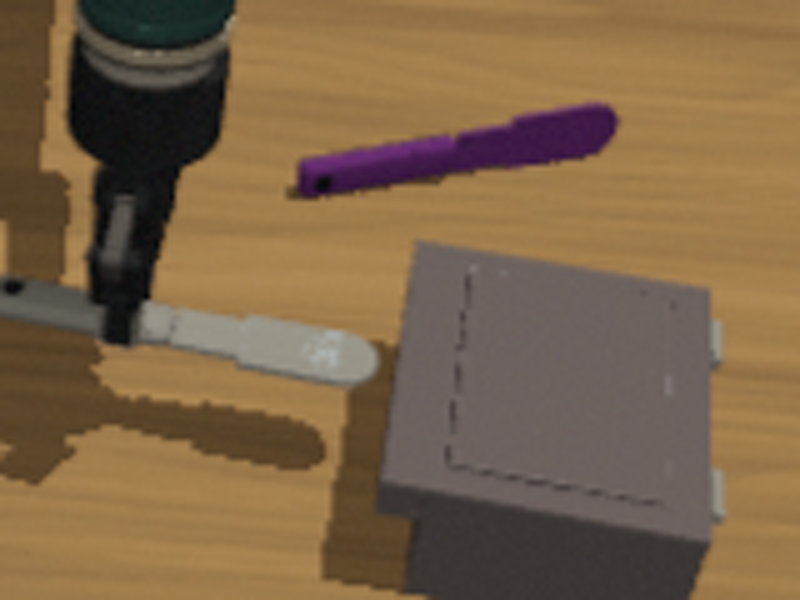

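```bash
python3 -m pendant '[[[0.001,0,0.003,0,0,0,0],[0,0,0,0,0,0,0]]]'
python3 - <<'E'
from h import *
delta([.5095,.007,.0594],81.6)
E
```

```text
t: 14.77
position: [0.5132, 0.0352, 0.0601]
eef_rot: [2.384, 2.043, 0.002]
wrist_force: [-0.4, 0.0, -1.9]
opening: 0.0227
pos [0.5132 0.0352 0.0601] t 14.77 tool shift mm [-28.4   0.7   0.7] rows 1.0
turn deg [ 0.15  0.01 -0.4 ]
q [-2.4  6.1 97.3 -0.  76.4  6.4] F [-0.36  0.03 -1.91] open 0.0227
```

```bash
python3 -m pendant '[[[0.005,0,0.0005,0,0,0,0],[0.006,0,0,0,0,0,0],[0.004,0,0,0,0,0,0]]]'
python3 - <<'E'
from h import *
delta([.5095,.007,.0594],81.6)
E
```

```text
t: 15.02
position: [0.5153, 0.0502, 0.0591]
eef_rot: [2.385, 2.041, 0.001]
wrist_force: [0.7, -0.0, -0.5]
opening: 0.0228
pos [0.5153 0.0502 0.0591] t 15.02 tool shift mm [-43.6   0.9  -0.2] rows 2.0
turn deg [ 0.11  0.04 -0.48]
q [-0.7  6.6 96.9 -0.1 76.4  8.2] F [ 0.67 -0.05 -0.52] open 0.0228
```

```bash
python3 -m pendant '[[[0.004,0,0,0,0,0,0],[0.003,0,0,0,0,0,0],[0.001,0,0,0,0,0,0]]]'
python3 - <<'E'
from h import *
delta([.5095,.007,.0594],81.6)
snap("scene","s11");cv2.imwrite("pics/s11c.png",cv2.resize(cv2.imread("pics/s11.png")[150:270,300:460],(800,600),interpolation=cv2.INTER_CUBIC))
E
```

```text
t: 15.27
position: [0.5167, 0.0598, 0.0589]
eef_rot: [2.385, 2.043, 0.001]
wrist_force: [0.7, 0.3, -1.9]
opening: 0.0228
pos [0.5167 0.0598 0.0589] t 15.27 tool shift mm [-53.3   1.   -0.4] rows 2.0
turn deg [ 0.09  0.03 -0.44]
q [ 0.4  6.9 96.6 -0.  76.4  9.2] F [ 0.67  0.35 -1.89] open 0.0228
```

View pics/s11c.png

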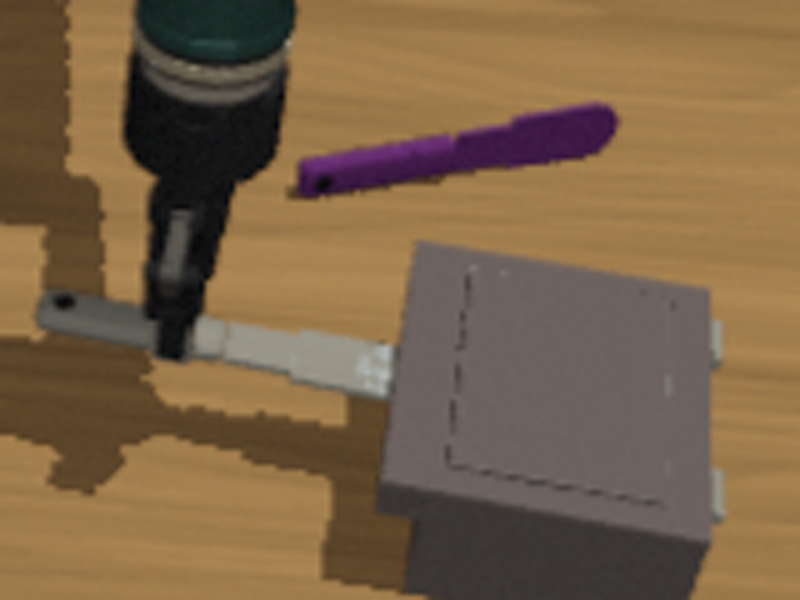

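The blade sits in the slot under the lip, hidden from crop px (395,370) on. Now I'll lift along the lip's arc.

```bash
python3 -m pendant '[[[0,0,-0.004,0,0,0,0],[0,0,-0.005,0,0,0,0],[0.001,0,-0.006,0,0,0,0],[0.001,0,-0.006,0,0,0,0],[0.002,0,-0.006,0,0,0,0],[0.002,0,-0.006,0,0,0,0]]]' 120
python3 - <<'E'
from h import *
delta([.5167,.0598,.0589],81.6)
snap("scene","s12");cv2.imwrite("pics/s12c.png",cv2.resize(cv2.imread("pics/s12.png")[150:270,300:460],(800,600),interpolation=cv2.INTER_CUBIC))
snap("wrist","w12")
E
```

```text
t: 15.82
position: [0.5158, 0.0635, 0.0924]
eef_rot: [2.386, 2.041, -0.011]
wrist_force: [0.1, -1.6, -3.7]
opening: 0.0223
pos [0.5158 0.0635 0.0924] t 15.82 tool shift mm [-3.3  1.6 33.5] rows 1.0
turn deg [-0.19  0.37 -0.52]
q [ 1.   5.4 94.2 -0.3 80.7 10. ] F [ 0.14 -1.56 -3.72] open 0.0223
```

View pics/s12c.png

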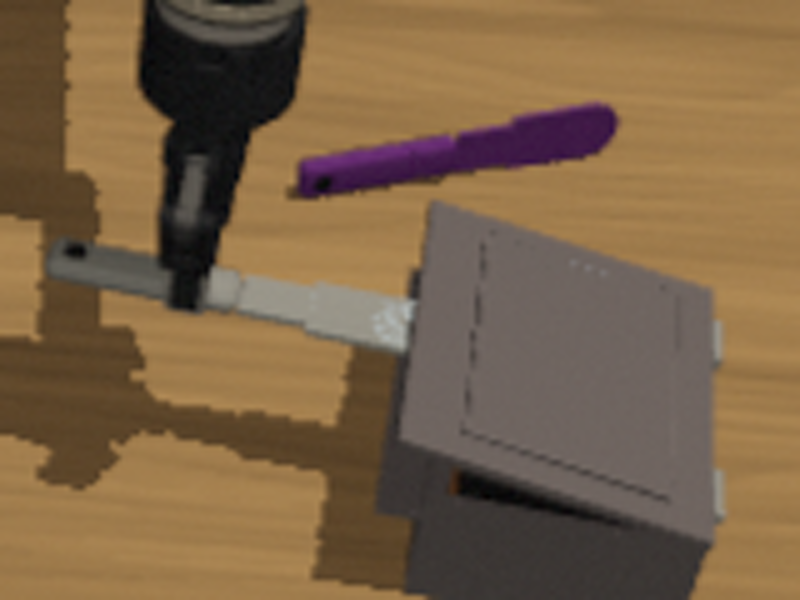

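View pics/w12.png

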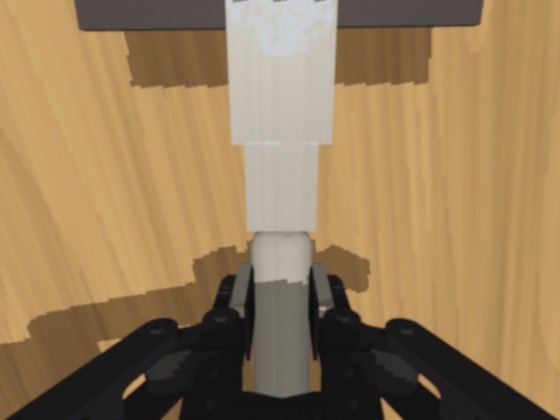

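The lid opens by about 11° and the horn has not slipped. Continuing.

```bash
python3 -m pendant '[[[0.002,0,-0.006,0,0,0,0],[0.002,0,-0.006,0,0,0,0],[0.002,0,-0.006,0,0,0,0],[0.003,0,-0.006,0,0,0,0],[0.003,0,-0.006,0,0,0,0],[0.003,0,-0.006,0,0,0,0],[0.003,0,-0.006,0,0,0,0],[0.003,0,-0.005,0,0,0,0]]]'
python3 - <<'E'
from h import *
delta([.5167,.0598,.0589],81.6)
snap("scene","s13");cv2.imwrite("pics/s13c.png",cv2.resize(cv2.imread("pics/s13.png")[130:270,280:460],(772,600),interpolation=cv2.INTER_CUBIC))
snap("wrist","w13")
E
```

```text
t: 16.58
position: [0.5192, 0.0867, 0.1439]
eef_rot: [2.386, 2.041, -0.011]
wrist_force: [0.0, -0.1, -3.9]
opening: 0.0222
pos [0.5192 0.0867 0.1439] t 16.58 tool shift mm [-26.5   2.   85.1] rows 3.0
turn deg [-0.21  0.34 -0.51]
q [ 3.5  4.2 89.4 -0.3 86.7 12.4] F [ 0.05 -0.1  -3.88] open 0.0222
```

View pics/s13c.png

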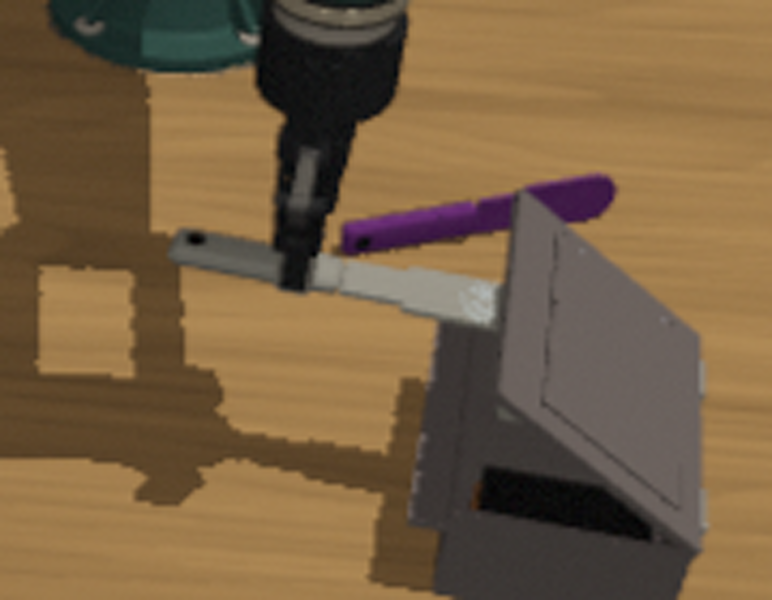

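View pics/w13.png

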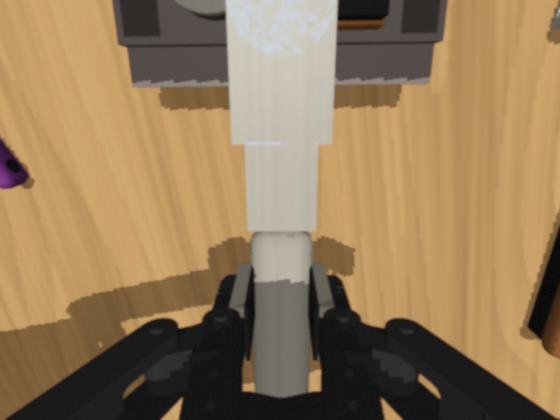

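The lid is at about 32° and the blade is still well under the lip. Continuing towards about 65°.

```bash
python3 -m pendant '[[[0.002,0,-0.005,0,0,0,0],[0.002,0,-0.005,0,0,0,0],[0.003,0,-0.005,0,0,0,0],[0.003,0,-0.004,0,0,0,0],[0.003,0,-0.004,0,0,0,0],[0.003,0,-0.004,0,0,0,0],[0.003,0,-0.004,0,0,0,0],[0.003,0,-0.003,0,0,0,0]]]'
python3 - <<'E'
from h import *
delta([.5167,.0598,.0589],81.6)
snap("scene","s14");cv2.imwrite("pics/s14c.png",cv2.resize(cv2.imread("pics/s14.png")[130:270,280:460],(772,600),interpolation=cv2.INTER_CUBIC))
E
```

```text
t: 17.35
position: [0.5226, 0.111, 0.1796]
eef_rot: [-2.387, -2.042, 0.013]
wrist_force: [0.9, -0.5, -3.8]
opening: 0.0226
pos [0.5226 0.111  0.1796] t 17.35 tool shift mm [-50.8   2.7 121. ] rows 4.0
turn deg [-0.32  0.33 -0.49]
q [ 6.1  4.2 85.3 -0.2 90.9 14.9] F [ 0.87 -0.52 -3.75] open 0.0226
```

View pics/s14c.png

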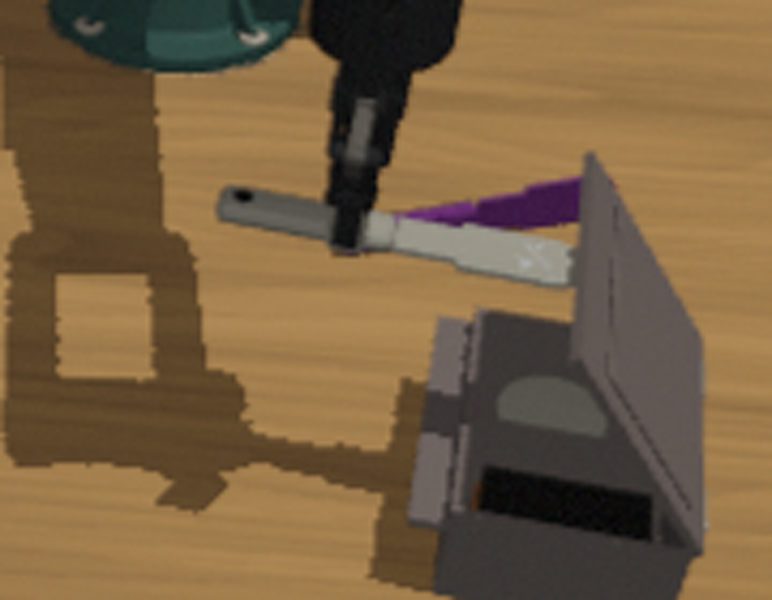

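```bash
python3 -m pendant '[[[0.004,0,-0.0035,0,0,0,0],[0.004,0,-0.003,0,0,0,0],[0.004,0,-0.003,0,0,0,0],[0.004,0,-0.003,0,0,0,0],[0.004,0,-0.0025,0,0,0,0],[0.004,0,-0.002,0,0,0,0],[0.004,0,-0.002,0,0,0,0],[0.003,0,-0.001,0,0,0,0]]]'
python3 - <<'E'
from h import *
delta([.5167,.0598,.0589],81.6)
snap("scene","s15");cv2.imwrite("pics/s15c.png",cv2.resize(cv2.imread("pics/s15.png")[130:270,280:460],(772,600),interpolation=cv2.INTER_CUBIC))
E
```

```text
t: 18.07
position: [0.5282, 0.1452, 0.2023]
eef_rot: [2.387, 2.043, -0.011]
wrist_force: [0.2, -1.1, -3.3]
opening: 0.022
pos [0.5282 0.1452 0.2023] t 18.07 tool shift mm [-85.3   2.5 143.9] rows 5.0
turn deg [-0.27  0.31 -0.48]
q [ 9.6  5.4 81.4 -0.2 93.6 18.4] F [ 0.23 -1.15 -3.27] open 0.022
```

View pics/s15c.png

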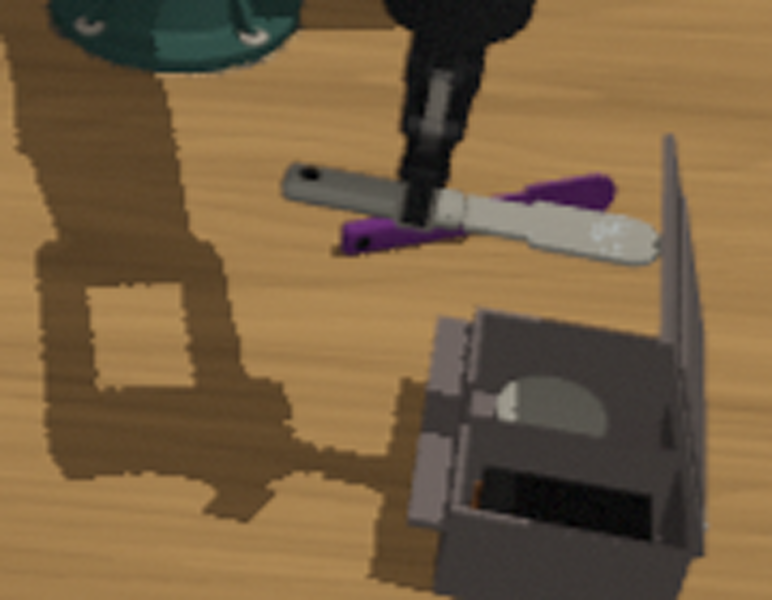

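The lid stands at about 70° by the tip geometry (atan(139/48)). Now I'll draw the horn straight back.

```bash
python3 -m pendant '[[[-0.004,0,0,0,0,0,0],[-0.01,0,0,0,0,0,0],[-0.02,0,0,0,0,0,0],[-0.025,0,0,0,0,0,0],[-0.025,0,0,0,0,0,0],[-0.025,-0.01,0,0,0,0,0],[-0.025,-0.01,0.01,0,0,0,0],[-0.02,-0.01,0.02,0,0,0,0]]]'
python3 - <<'E'
from h import *
delta([.46,-.02,.06],81.6)
snap("scene","s16");cv2.imwrite("pics/s16c.png",cv2.resize(cv2.imread("pics/s16.png")[110:270,240:460],(772,561),interpolation=cv2.INTER_CUBIC))
E
```

```text
t: 18.78
position: [0.479, -0.0066, 0.179]
eef_rot: [2.371, 2.046, 0.016]
wrist_force: [0.7, -0.4, -2.0]
opening: 0.0227
pos [ 0.479  -0.0066  0.179 ] t 18.78 tool shift mm [-16.2 -18.4 118.8] rows 3.0
turn deg [ 0.78 -0.09 -0.01]
q [-7.6 -3.8 93.3  0.1 89.7  0.8] F [ 0.75 -0.41 -1.95] open 0.0227
```

View pics/s16c.png

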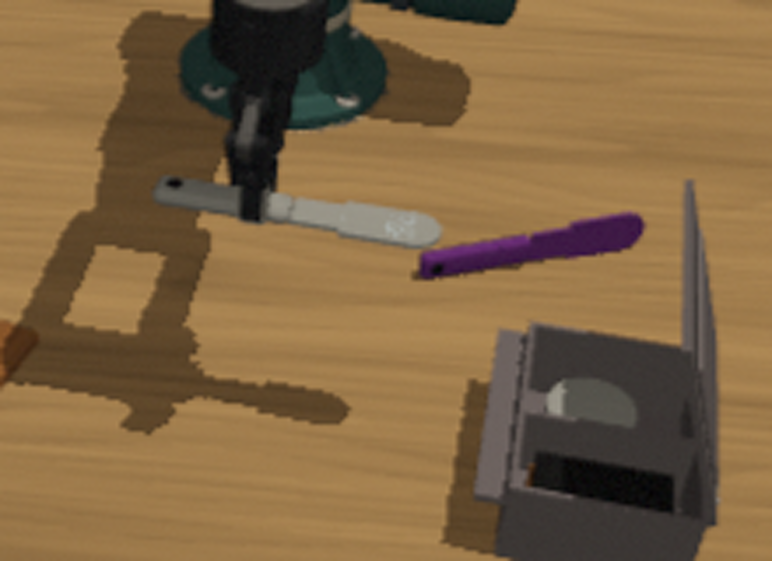

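The lid stays up and the horn is clear. Next I'll lower it at about (0.465,-0.02).

```bash
python3 -m pendant '[[[-0.005,-0.005,0.03,0,0,0,0],[-0.005,-0.005,0.03,0,0,0,0],[0,0,0.03,0,0,0,0],[0,0.001,0.02,0,0,0,0],[0,0.002,0.01,0,0,0,0],[0,0.002,0.005,0,0,0,0]]]'
python3 - <<'E'
from h import *
delta([.465,-.02,.004],81.6)
E
```

```text
t: 19.33
position: [0.4654, -0.025, 0.0461]
eef_rot: [2.386, 2.031, 0.007]
wrist_force: [1.1, -0.0, -2.5]
opening: 0.0225
pos [ 0.4654 -0.025   0.0461] t 19.33 tool shift mm [ 4.9 -1.6 42.1] rows 2.0
turn deg [ 0.53  0.1  -0.79]
q [-1.000e+01  6.000e-01  1.049e+02 -1.000e-01  7.400e+01 -8.000e-01] F [ 1.15 -0.03 -2.49] open 0.0225
```

```bash
python3 -m pendant '[[[0,0.001,0.015,0,0,0,0],[0,0.001,0.012,0,0,0,0],[0,0.001,0.005,0,0,0,0]]]'
python3 - <<'E'
from h import *
delta([.465,-.02,.004],81.6)
E
```

```text
t: 19.58
position: [0.4719, -0.0267, 0.0159]
eef_rot: [2.384, 2.027, 0.014]
wrist_force: [-0.3, -1.3, -1.3]
opening: 0.0224
pos [ 0.4719 -0.0267  0.0159] t 19.58 tool shift mm [ 5.5 -8.1 11.8] rows 1.0
turn deg [ 0.87  0.08 -0.85]
q [-1.01e+01  3.30e+00  1.06e+02 -1.00e-01  6.98e+01 -8.00e-01] F [-0.32 -1.34 -1.28] open 0.0224
```

```bash
python3 -m pendant '[[[0,0,0.006,0.4,0,0,0],[0,0,0.004,0.3,0,0,0],[0,0,0.002,0,0,0,0]]]'
python3 - <<'E'
from h import *
delta([.465,-.02,.004],81.6)
E
```

```text
t: 19.83
position: [0.4747, -0.0273, 0.0055]
eef_rot: [2.389, 2.031, 0.005]
wrist_force: [-0.2, -0.7, -1.5]
opening: 0.0223
pos [ 0.4747 -0.0273  0.0055] t 19.83 tool shift mm [  5.6 -10.8   1.4] rows 1.0
turn deg [ 0.38  0.07 -0.85]
q [-1.010e+01  4.800e+00  1.058e+02 -1.000e-01  6.910e+01 -8.000e-01] F [-0.2  -0.7  -1.52] open 0.0223
```

```bash
python3 -m pendant '[[[0,0,0.002,0.2,0,0,0],[0,0,0.001,0,0,0,0]]]'
python3 - <<'E'
from h import *
delta([.465,-.02,.0024],81.6)
E
```

```text
t: 20.0
position: [0.4759, -0.0274, 0.0033]
eef_rot: [2.39, 2.033, 0.004]
wrist_force: [-0.5, 0.3, -2.1]
opening: 0.0226
pos [ 0.4759 -0.0274  0.0033] t 20.0 tool shift mm [  5.5 -12.    0.9] rows 1.0
turn deg [ 0.27  0.06 -0.84]
q [-1.010e+01  5.200e+00  1.056e+02 -1.000e-01  6.890e+01 -8.000e-01] F [-0.52  0.26 -2.1 ] open 0.0226
```

Within 1 mm of the shelf, so I'll release, then rise.

```bash
python3 -m pendant '[[[0,0,0.001,0,0,0,0],[0,0,0,0,0,0,0.04],[0,0,0,0,0,0,0.06],[0,0,-0.002,0,0,0,0.085],[0,0,-0.005,0,0,0,0.085],[0,0,-0.005,0,0,0,0.085]]]'; python3 -m pendant '[[[0,0,-0.02,0,0,0,0.085],[0,0,-0.03,0,0,0,0.085],[0,0,-0.04,0,0,0,0.085],[0,0,-0.04,0,0,0,0.085],[-0.03,0,-0.01,0,0,0,0.085],[-0.03,0,-0.01,0,0,0,0.085],[-0.03,0,0,0,0,0,0.085]]]'
python3 - <<'E'
from h import *
snap("wrist","w20")
snap("scene","s20");cv2.imwrite("pics/s20c.png",cv2.resize(cv2.imread("pics/s20.png")[100:310,180:460],(800,600),interpolation=cv2.INTER_CUBIC))
snap("top","t20")
print(manip.observe()["t"],manip.observe()["opening"])
E
```

```text
t: 20.5
position: [0.4773, -0.0275, 0.017]
eef_rot: [2.388, 2.031, 0.007]
wrist_force: [-0.1, -0.3, 0.3]
opening: 0.0812
t: 21.08
position: [0.4624, -0.1137, 0.1804]
eef_rot: [2.372, 2.041, 0.014]
wrist_force: [0.5, -1.1, 0.6]
opening: 0.0852
21.2333 0.0850378356875947
```

View pics/s20c.png

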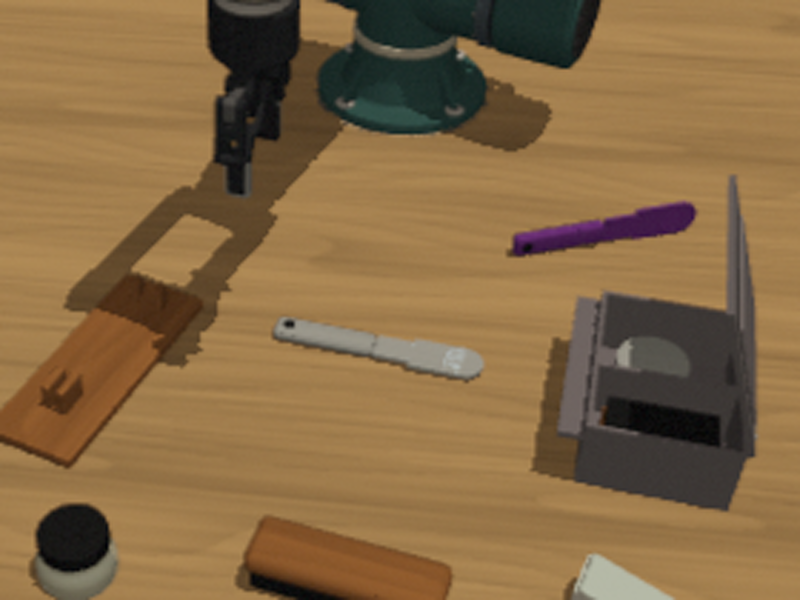

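View pics/t20.png

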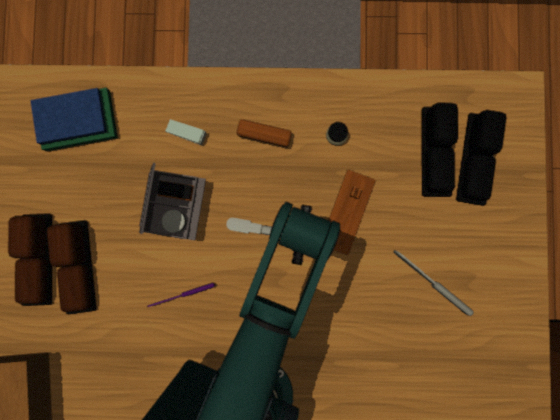

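View pics/w20.png

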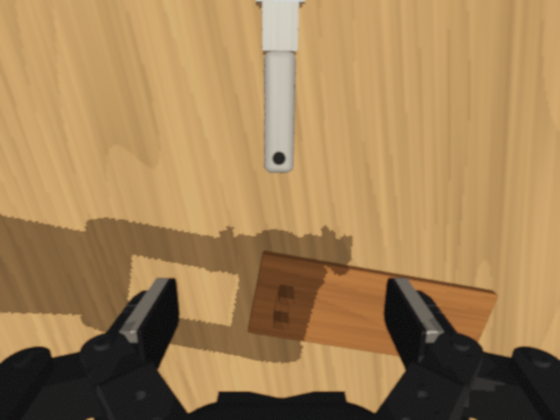

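The lid is upright, the horn lies flat at scene crop (275,325)-(483,362) clear of box and stand, and the bystanders are unmoved in the top view (338,132), (264,132), (186,131). One check of the lid angle, then I'll hand in.

Run:
```python
from h import *
c=np.array([np.cos(np.radians(81.6)),np.sin(np.radians(81.6)),0]); lip=np.array([.4442,.1834,.07]); h=lip+c*.152
for th in (50,60,70,75,80): 
    a=np.radians(th); print(th,proj("scene",h-c*.152*np.cos(a)+np.array([0,0,.152*np.sin(a)])))
print("seen",180+735/2.857,100+178/2.857)
manip.hand_in()
```

```text
50 [411.61826667 166.75536764]
60 [421.96106836 163.09060458]
70 [433.17554475 160.84023836]
75 [438.98852478 160.28913403]
80 [444.86767823 160.13643013]
seen 437.2628631431571 162.30311515575778
the job is handed in; nothing more can be done
```

I handed the job in at about 21 s; the hand-in reports no verdict, so the results below come from my own pictures.

**What I did:**
- Lifted the small steel horn out of the stand, set it on edge on the shelf, let go and tipped it flat with a finger.
- Took it again by the handle edges with the blade level, put the blade about 19 mm into the slot, and raised the lid along its arc.
- Drew the horn straight back and laid it flat between the box and the stand.

**Last checks:**
- **Lid:** it stands open at about 73° and stayed up after the horn was withdrawn. Only the blade touched it.
- **Horn:** it lies flat, let go, clear of the box and the stand.
- **Brush, doorstop and jar:** they appear at the same pixels as at the start.

**What disagreed:**
- **Lid angle during lifting:** I first worked it out as if the lip rode on the blade. Later geometry showed the blade's tip was pressing the lid's underside, so my early angles read several degrees too low.
- **Lid angle at the end:** tip geometry gave about 71° and the last picture about 73°.
- **Tool drift:** it drifted several millimetres while holding still. I corrected that along the way, and one early attempt to lower onto the handle touched something lightly (about 15 N).

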